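# Line up the seasonings by height

## Robot

A 6-joint arm with a two-finger parallel gripper is mounted at the origin on the work surface. World frame = base frame: x ahead of the robot, y to its left, z up, the work surface at z = 0. Lengths are in mm, angles in rad, forces in N, time in s.
With the tool pointing down it reaches from about 350 to 875 mm from the base axis. Payload 4.2 kg.
Tool frame: the origin (TCP) lies midway between the tips of the shut fingers; the grasp point (between the pads) lies arm.grip_depth behind it (arm.grip_depth is the distance from the TCP to the grasp point, in mm); z points along the fingers, y is the direction in which the jaws open and shut (so a half turn about z gives the same grasp; the last joint's range is limited). The gripper opens to 85 mm and grips with 20 to 120 N. Pads are 22 mm wide; open, the fingers measure 114 mm over their backs; the gripper's body (76 mm by 85 mm) begins 54 mm behind the grasp point. The pads swing forward as they close: fully open they stand 13 mm farther back than shut.
Start: joints at [-0.88, 0.385, 0.008, 0, -1.194, -0.259], TCP at [261.579, -567.605, 231.312] pointing down, gripper open.
Joint ranges: [-3.14, 3.14], [-1.21, 2.06], [-1.07, 1.41], [-3.16, 2.05], [-2.99, -0.16], [-3.1, 3.1]. Speed limits (rad/s): [2.79, 2.79, 3.14, 3.14, 3.14, 3.14].

## Interface

Orientations are given as a unit quaternion [x, y, z, w].
In Python, from bench import arm gives the robot as it stands.
- The arm moves only by the tool play_rows, never from a script. Its argument "motion" is one flat list of numbers, 7 for each row, row after row: the opening in per cent of the stroke, from 0 (shut) to 100 (fully open), then the shift along the world's x, y, z in cm, then the turn, a rotation vector about the world's x, y, z in degrees. A call has 1 to 5 rows; each row is the pose to reach, as a shift and turn from the pose commanded when the call began; what a row does not reach only later rows make up. A row lasts 1/8 s, in which the tool goes at most 62.5 mm and 10.7 degrees, less where a joint would pass 70% of its speed; a pose out of reach is approached as far as the arm can. A call with a gripper value outside its range is refused whole. The fingers move at their own pace and stop on an object; the grip force is fixed at half the most. Time passes only in rows, so rows that repeat a pose let the fingers close. It gives the time, the measured TCP pose, the force and the opening at its end, in the units of the state.
- arm.read_state(): the state, without advancing time (a new reading comes with each control period).
- arm.get_image(name): name is "scene" or "side" or "wrist"; returns (picture, depth): 400x640x3 uint8, red, green, blue; 400x640 float32, mm along the optical axis (not along the pixel's ray), 0 where there is no reading.
- arm.camera_info(name): a dict with "fovy" (degrees; the focal length in pixels is half the picture's height over the tangent of half this angle, whatever the lens; pixels are square), "cx", "cy" (the principal point, pixels), "k1" (the pictures are not rectified: a ray, as slopes to the right and down, at radius r is drawn at 1 + k1 r^2 times it, then the intrinsics apply), "R" (3x3) and "t" (3): a world point X has camera coordinates R X + t. Camera axes: x right, y down, z forward; pixel columns grow to the right and rows downward; lengths in mm; the calibration is good to about 2 mm. A picture is of the moment at which its call begins: read the wrist's pose just before it. camera_info takes no time and is no camera call; for the wrist camera it gives the pose at the moment of the call.
- arm.job_done(): hands the job in, once; it reports no verdict.
Trained networks look in the newest picture that a camera, given by its name, has taken for a name from the list of things; names that differ only in an ending like _2 or _b are one class to them, and where a whole thing is asked for, a point or a joint stands for the part that bears it (a point fixed in the world has none). Each returns a list of dicts, best first, with "confidence" (0 to 1); they miss things now and then, are a little off and sometimes report something else, mostly with a low value. They report only what shows in the picture. A call takes as long as a camera call. They do not tell look-alikes from the thing itself.
- arm.outline_of(thing, camera): "mask" (400x640 bool, what is visible of it) and "extent" ([left, top, width, height] in pixels, round what is visible of it).
- arm.place_of(thing, camera): "uv" ([column, row] in pixels: a listed point, or the origin of a listed thing).
The state is a dict: "clock": time; "joints": joint angles; "joint_vel": joint speeds; "joint_efforts": joint torques, N m; "position": TCP position; "ee_rot": TCP orientation; "contact_force": force on the tool from outside, world axes, zero at the start; "wrist_torque": the same for the moment, N m; "gripper_width": finger opening in mm.
Only numpy, scipy, OpenCV 4.12 (cv2) and the standard library are available. Lean on these libraries where they do the work, as an engineer would, in place of code of your own. Each camera call takes 0.05 s, during which the arm holds its last target.

## Task

Line up the four seasoning containers (pepper mill, glass jar, pink shaker, little steel tin) on the four black pads of the bamboo stand in order of height: the tallest on the pad next to the kettle, stepping down to the shortest on the pad next to the masala dabba. Stand each one upright in the middle of its pad, let go of them all, and leave the kettle and the masala dabba where they are.

Things in the scene. Friction and masses are not known exactly. Their poses are not given: they have to be found in the camera images.
- mill_mid (a point): Dark wooden pepper mill with a thin steel band and a small steel nut on top: the tallest of the four. 150 mm high to the top of the nut, straight round sides 52 mm in diameter up to 130 mm (hold it high), about 260 g. Loose, starts standing upright on the counter somewhere between the stand and the robot. The point is on its axis, half-way up; its z axis points up along the axis.
- jar_mid (a point): Clear glass jar with a teal silicone lid (cinnamon sticks inside): second tallest. 118 mm high to the top of the lid's small knob, round body 62 mm in diameter up to 96 mm, lid 65 mm wide above, about 360 g. Loose, starts standing upright on the counter somewhere between the stand and the robot. The point is on its axis, half-way up; its z axis points up along the axis.
- shaker_mid (a point): Pink plastic twist-top shaker with a paler pink ribbed top: third tallest. 92 mm high, round, 50 mm in diameter over its height, about 130 g. Loose, starts standing upright on the counter somewhere between the stand and the robot. The point is on its axis, half-way up; its z axis points up along the axis.
- tin_mid (a point): Small round lidded steel tin with a little black knob: the shortest. 64 mm high to the top of the knob, 58 mm in diameter up to 56 mm, about 180 g. Loose, starts standing upright on the counter somewhere between the stand and the robot. The point is on its axis, half-way up; its z axis points up along the axis.
- pad1: Black round rubber pad, 80 mm across, leftmost (largest y) of a row of four, 100 mm apart, on a slim bamboo stand (410 x 100 x 14 mm, fixed, lying crosswise before the robot, turned up to 0.2 rad). Origin: pad centre, level with the stand's face, 14 mm above the counter; the pad's flat top is 2 mm higher. y runs along the row (to the left), x across it, away from the robot.
- pad2: Black round rubber pad, 80 mm across, second from the left of a row of four, 100 mm apart, on a slim bamboo stand (410 x 100 x 14 mm, fixed, lying crosswise before the robot, turned up to 0.2 rad). Origin: pad centre, level with the stand's face, 14 mm above the counter; the pad's flat top is 2 mm higher. y runs along the row (to the left), x across it, away from the robot.
- pad3: Black round rubber pad, 80 mm across, third from the left of a row of four, 100 mm apart, on a slim bamboo stand (410 x 100 x 14 mm, fixed, lying crosswise before the robot, turned up to 0.2 rad). Origin: pad centre, level with the stand's face, 14 mm above the counter; the pad's flat top is 2 mm higher. y runs along the row (to the left), x across it, away from the robot.
- pad4: Black round rubber pad, 80 mm across, rightmost (smallest y) of a row of four, 100 mm apart, on a slim bamboo stand (410 x 100 x 14 mm, fixed, lying crosswise before the robot, turned up to 0.2 rad). Origin: pad centre, level with the stand's face, 14 mm above the counter; the pad's flat top is 2 mm higher. y runs along the row (to the left), x across it, away from the robot.
- kettle: Cream electric kettle on a black base, its lid flipped back, about 290 mm high to the raised lid's top and 160 mm in diameter, its handle (reaching about 135 mm from the axis) towards the robot. It stands off one end of the stand, left (y above 0) or right (y below 0). Loose, not to be moved. Origin at the middle of its underside.
- dabba: Masala dabba: flat round steel spice box, 184 mm in diameter, 76 mm high to its black knob, seven little bowls showing under the clear lid. It stands off the other end of the stand from the kettle. Loose, not to be moved. Origin at the middle of its underside.
Mind the look-alikes: they are no part of the job. Leave any green or purple look-alike of the part that bears tin_mid alone.

How it is judged (in metres and radians):
At the end, for the whole second after the job is handed in: Mill, jar, shaker, tin stand on the pads in this order from the kettle's end, each axis within 14 mm of its pad's centre, not over 6 mm above the pad, upright within 0.12 rad, at rest (under 20 mm/s), released; kettle and masala dabba within 25 mm of where they began (((world y of kettle above 0 m and horizontal distance between mill_mid and pad1 below 0.014 m and z of mill_mid in the frame of pad1 below 0.083 m and horizontal distance between jar_mid and pad2 below 0.014 m and z of jar_mid in the frame of pad2 below 0.067 m and horizontal distance between shaker_mid and pad3 below 0.014 m and z of shaker_mid in the frame of pad3 below 0.054 m and horizontal distance between tin_mid and pad4 below 0.014 m and z of tin_mid in the frame of pad4 below 0.04 m) or (world y of kettle below 0 m and horizontal distance between mill_mid and pad4 below 0.014 m and z of mill_mid in the frame of pad4 below 0.083 m and horizontal distance between jar_mid and pad3 below 0.014 m and z of jar_mid in the frame of pad3 below 0.067 m and horizontal distance between shaker_mid and pad2 below 0.014 m and z of shaker_mid in the frame of pad2 below 0.054 m and horizontal distance between tin_mid and pad1 below 0.014 m and z of tin_mid in the frame of pad1 below 0.04 m)) and angle between each of mill_mid, jar_mid, shaker_mid, tin_mid's own z axis and vertical below 0.12 rad and linear speed of each of mill, jar, shaker, tin below 0.02 m/s and distance of each of kettle, dabba from where it was at the start of the episode below 0.025 m); the robot touches nothing.
It fails at once if the kettle or the masala dabba is shoved aside or tipped (distance of any of kettle, dabba from where it was at the start of the episode above 0.025 m or angle between any of kettle, dabba's own z axis and vertical above 0.25 rad).
It also fails if it takes over 109 s, if anything falls off the work surface, if the arm or the gripper's body presses on something with over 40 N, if the wrist force passes 120 N, or if a joint passes its speed limit or range.

## Working session

There is one attempt and no reset: what is moved stays moved. The work goes in short steps, Python scripts to look and compute and a tool call to move; the robot and the scene stay as the last step left them, time stands still between calls to the robot, and variables do not carry over. Pictures are saved under pics/ and viewed, and the job is handed in when it is done.

Besides the shell and the picture viewer there is one more tool, called after "Request:" in YAML: its name, and indented under it one key for each argument. play_rows: Moves the arm, as the interface text tells. Its arguments: {"type":"object","properties":{"motion":{"type":"array","items":{"type":"number"}}},"required":["motion"]}

```bash
ls; mkdir -p pics
python3 - <<'E'
from bench import arm
import cv2
for n in ("scene","side"):
    im,d=arm.get_image(n); cv2.imwrite(f"pics/{n}0.png",im[:,:,::-1])
    print(n,arm.camera_info(n))
print(arm.read_state()); print(arm.grip_depth)
E
```

```text
pics
scene {'fovy': 45.495433063756934, 'cx': 320.03769873938563, 'cy': 203.21167173432752, 'k1': -0.04637498023037472, 'R': array([[-0.84646386,  0.53225976,  0.01408854],
       [ 0.29884222,  0.49682163, -0.81477702],
       [-0.44067251, -0.68546905, -0.57960324]]), 't': array([ 440.84646176,  -95.85048758, 1666.17031585])}
side {'fovy': 47.44988786696646, 'cx': 318.96761798152244, 'cy': 197.00907603971717, 'k1': -0.04142709248954421, 'R': array([[ 0.972487  , -0.23198262,  0.02128601],
       [-0.11880126, -0.57246335, -0.81127798],
       [ 0.20038785,  0.78642849, -0.584273  ]]), 't': array([-504.61090366,  131.79342983, 1299.9314412 ])}
{'clock': 0.1, 'joints': array([-8.80409419e-01,  3.85463913e-01,  6.78284186e-03, -4.54603331e-04,
       -1.19398513e+00, -2.58600380e-01]), 'joint_vel': array([ 0.00173375, -0.00364112,  0.00347532,  0.00196993, -0.00036072,
        0.00053144]), 'joint_efforts': array([-2.30552787e-04, -3.93321133e+01,  1.88928330e+01,  4.19793203e+00,
       -2.60793771e-03,  5.01860185e-06]), 'position': array([ 261.36766207, -567.16138644,  230.34552603]), 'ee_rot': array([-2.14138053e-01,  9.76802936e-01,  9.28180975e-04, -2.39227141e-04]), 'contact_force': array([ 1.26853544, -0.31126072, -0.81653003]), 'wrist_torque': array([-0.03712785,  0.01751237, -0.03736807]), 'gripper_width': 85.36890500788427}
18.700000000000003
```

View pics/scene0.png

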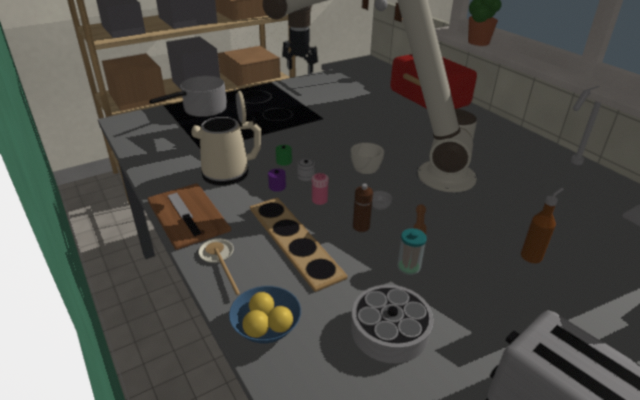

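View pics/side0.png

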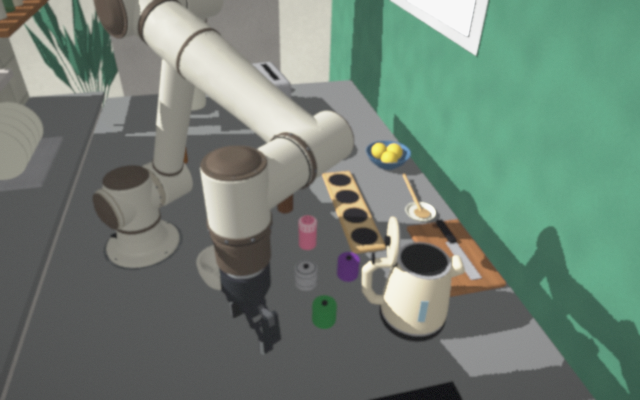

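Scene image: kettle at (222,150), which is at y<0. The dabba is at (392,320), y>0. The stand's pads run from (270,210) to (321,269). The mill is at (362,208), jar (411,252), shaker (320,188) and steel tin about (306,170). The green (284,155) and purple (277,180) look-alikes stand near the tin.

```bash
cat > h.py <<'E'
import numpy as np, cv2
from bench import arm
from scipy.optimize import least_squares
def intr(ci):
    f=200/np.tan(np.radians(ci['fovy'])/2)
    return f
def rays(ci):
    f=intr(ci); u,v=np.meshgrid(np.arange(640),np.arange(400))
    return slopes(ci,u,v)
def slopes(ci,u,v):
    f=intr(ci); a=(np.asarray(u,float)-ci['cx'])/f; b=(np.asarray(v,float)-ci['cy'])/f
    x,y=a.copy(),b.copy()
    for _ in range(8):
        s=1+ci['k1']*(x*x+y*y); x,y=a/s,b/s
    return x,y
def cloud(ci,d):
    x,y=rays(ci); P=np.stack([x*d,y*d,d],-1)
    return (P-ci['t'])@ci['R']   # R^T (P-t)
def proj(ci,X):
    c=np.atleast_2d(X)@ci['R'].T+ci['t']; x=c[:,0]/c[:,2]; y=c[:,1]/c[:,2]
    s=1+ci['k1']*(x*x+y*y); f=intr(ci)
    return np.stack([x*s*f+ci['cx'],y*s*f+ci['cy']],1)
def onplane(ci,u,v,z):
    x,y=slopes(ci,u,v); dirs=np.stack([x,y,np.ones_like(x)],-1)@ci['R']
    o=-ci['R'].T@ci['t']; k=(z-o[2])/dirs[...,2]
    return o+dirs*k[...,None]
def circ(P,r):
    f=lambda c: np.hypot(P[:,0]-c[0],P[:,1]-c[1])-r
    s=least_squares(f,P[:,:2].mean(0),loss='soft_l1',f_scale=2)
    return s.x,np.sqrt(np.mean(s.fun**2))
E
python3 - <<'E'
from h import *
H={'mill_mid':(26,75),'jar_mid':(31,59),'shaker_mid':(25,46),'tin_mid':(29,32),'kettle':(80,0),'dabba':(92,0),'pad1':(40,14),'pad2':(40,14),'pad3':(40,14),'pad4':(40,14)}
for cam in ("scene","side"):
    im,d=arm.get_image(cam); ci=arm.camera_info(cam); W=cloud(ci,d)
    print(cam,-ci['R'].T@ci['t'])
    for n,(r,z) in H.items():
        for q in arm.place_of(n,cam)[:4]:
            if q['confidence']<.15: continue
            print(n,'place',np.round(q['uv'],1),round(q['confidence'],2),np.round(onplane(ci,*q['uv'],z),1))
        if n.startswith('pad'): continue
        for o in arm.outline_of(n,cam)[:4]:
            if o['confidence']<.15: continue
            m=cv2.erode(o['mask'].astype('uint8'),np.ones((3,3)))>0
            P=W[m&(d>0)]
            if len(P)<10: continue
            P=P[P[:,2]>8]; c,e=circ(P,r)
            print(n,'outline',o['extent'],round(o['confidence'],2),np.round(c,1),'rms',round(e,1),'zmax',np.round(np.percentile(P[:,2],[2,98]),0),np.round(im[o['mask']].mean(0)))
E
```

```text
scene [1136.04022736  955.08394723  881.41006109]
mill_mid place [359.3 204.8] 0.91 [429.2  67.   75. ]
mill_mid place [269.1 211.8] 0.42 [669.3 -37.6  75. ]
mill_mid outline [353.9, 183.2, 19.0, 53.0] 0.81 [425.1  79.3] rms 4.8 zmax [ 13. 143.] [43. 31. 23.]
mill_mid outline [309.2, 175.0, 21.2, 28.4] 0.47 [ 457.8 -102.3] rms 5.6 zmax [10. 94.] [88. 53. 61.]
jar_mid outline [399.3, 229.9, 26.2, 47.2] 0.59 [420.  286.7] rms 7.6 zmax [ 12. 119.] [51. 69. 66.]
shaker_mid place [314.6 189.1] 0.81 [ 474.7 -106.7   46. ]
shaker_mid place [389.5 329.6] 0.43 [626.  455.1  46. ]
shaker_mid outline [310.6, 171.9, 16.1, 32.4] 0.87 [ 458.4 -101.2] rms 5.8 zmax [ 9. 95.] [88. 53. 61.]
tin_mid place [274.4 175.8] 0.92 [ 536.8 -261.5   32. ]
tin_mid place [282.1 154.1] 0.78 [ 445.1 -377.    32. ]
tin_mid place [305.2 169.7] 0.59 [ 428.7 -242.3   32. ]
tin_mid outline [273.0, 146.4, 18.4, 21.4] 0.65 [ 440.3 -375.7] rms 8.0 zmax [12. 63.] [22. 52. 28.]
tin_mid outline [296.9, 159.0, 19.2, 23.7] 0.6 [ 423.1 -247.4] rms 8.2 zmax [11. 65.] [61. 60. 59.]
tin_mid outline [265.8, 165.1, 21.9, 27.5] 0.56 [
[... 2635 characters left out ...]
ad1 place [344.8 197.2] 0.72 [624.   79.8  14. ]
pad1 place [337.9 183.6] 0.7 [622.9 160.5  14. ]
pad2 place [366.4 237.9] 0.88 [ 629.6 -127.3   14. ]
pad2 place [353.1 213.5] 0.8 [625.3  -8.7  14. ]
pad2 place [344.8 197.2] 0.72 [624.   79.8  14. ]
pad2 place [337.9 183.6] 0.7 [622.9 160.5  14. ]
pad3 place [366.4 237.9] 0.88 [ 629.6 -127.3   14. ]
pad3 place [353.1 213.5] 0.8 [625.3  -8.7  14. ]
pad3 place [344.8 197.2] 0.72 [624.   79.8  14. ]
pad3 place [337.9 183.6] 0.7 [622.9 160.5  14. ]
pad4 place [366.4 237.9] 0.88 [ 629.6 -127.3   14. ]
pad4 place [353.1 213.5] 0.8 [625.3  -8.7  14. ]
pad4 place [344.8 197.2] 0.72 [624.   79.8  14. ]
pad4 place [337.9 183.6] 0.7 [622.9 160.5  14. ]
```

```bash
python3 - <<'E'
from h import *
# top-down height map from both cams, 2mm px: x 200..800 up, y -550..550 (left = +y)
img=np.zeros((350,560,3),np.uint8); hm=np.full((350,560),-50.)
for cam in ("scene","side"):
    im,d=arm.get_image(cam); ci=arm.camera_info(cam); W=cloud(ci,d)
    np.savez(f"{cam}0.npz",im=im,d=d)
    ok=(d>0)&(W[...,2]<300)
    P=W[ok]; C=im[ok]
    r=((800-P[:,0])/2).astype(int); c=((560-P[:,1])/2).astype(int)
    k=(r>=0)&(r<350)&(c>=0)&(c<560)
    for i in np.argsort(P[:,2]):
        if k[i] and P[i,2]>hm[r[i],c[i]]:
            hm[r[i],c[i]]=P[i,2]; img[r[i],c[i]]=np.clip(C[i].astype(int)*1.8,0,255)[::-1]
h8=np.clip(hm+20,0,255).astype(np.uint8)
hc=cv2.applyColorMap(h8,cv2.COLORMAP_JET); hc[hm<-40]=0
cv2.imwrite("pics/top0.png",img); cv2.imwrite("pics/toph0.png",hc)
E
python3 - <<'E'
from h import *
# row-of-pads fit: dark pixels near predicted pads in rectified stand plane z=16
for cam in ("scene","side"):
    z=np.load(f"{cam}0.npz"); ci=arm.camera_info(cam); im=z['im']
    xs=np.arange(540,720,1.0); ys=np.arange(260,-240,-1.0)
    X,Y=np.meshgrid(xs,ys,indexing='ij'); uv=proj(ci,np.stack([X.ravel(),Y.ravel(),np.full(X.size,16.)],1)).astype(np.float32)
    o=cv2.remap(im,uv[:,0].reshape(X.shape),uv[:,1].reshape(X.shape),cv2.INTER_LINEAR)
    o=o[::-1]
    cv2.imwrite(f"pics/rect_{cam}.png",np.clip(o[:,:,::-1].astype(int)*2,0,255).astype(np.uint8))
E
```

```text
(no output)
```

View pics/top0.png

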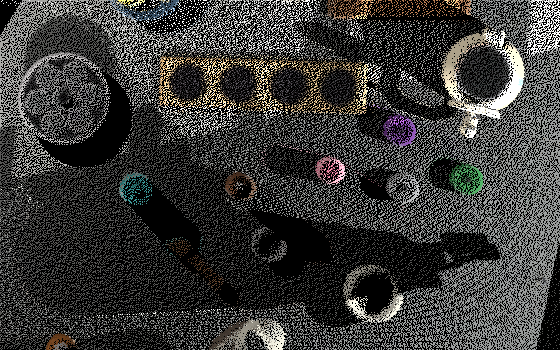

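View pics/toph0.png

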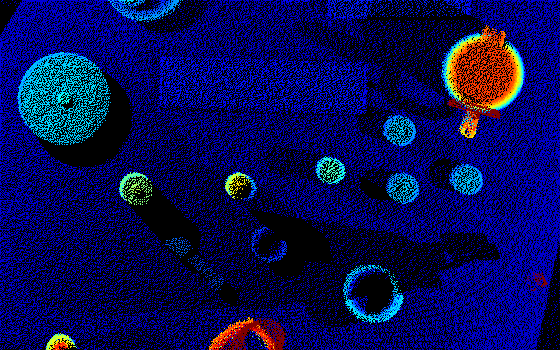

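View pics/rect_scene.png

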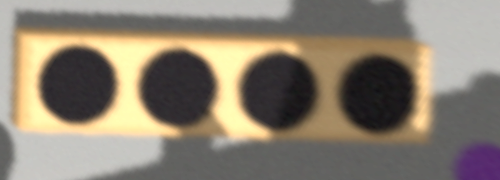

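View pics/rect_side.png

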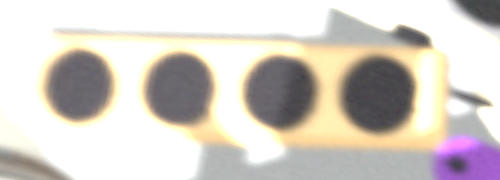

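The top-down view is clear. Next I fit the pads and the object axes.

Run:
```python
from h import *
C={}
for cam in ("scene","side"):
    z=np.load(f"{cam}0.npz"); ci=arm.camera_info(cam); im=z['im']
    xs=np.arange(540,720,.5); ys=np.arange(260,-240,-.5)
    X,Y=np.meshgrid(xs,ys,indexing='ij'); uv=proj(ci,np.stack([X.ravel(),Y.ravel(),np.full(X.size,16.)],1)).astype(np.float32)
    o=cv2.remap(im,uv[:,0].reshape(X.shape),uv[:,1].reshape(X.shape),cv2.INTER_CUBIC)
    r=o[...,0].astype(np.float32)
    L=[]
    for y0 in (182,82,-18,-118):
        j=int((260-y0)/.5); i=int((635-540)/.5)
        sub=r[i-110:i+110,j-96:j+96]
        core=np.median(r[i-20:i+20,j-20:j+20])
        # radial edge: half-level between core and bamboo per direction
        pts=[]
        for a in np.arange(0,2*np.pi,.1):
            rr=np.arange(25,50,.5); xx=635+rr*np.cos(a)-540; yy=260-(y0+rr*np.sin(a))
            p=cv2.remap(r,(yy/.5).astype(np.float32)[None],(xx/.5).astype(np.float32)[None],cv2.INTER_LINEAR)[0]
            g=np.gradient(p); k=np.argmax(g)
            pts.append((635+rr[k]*np.cos(a),y0+rr[k]*np.sin(a)))
        pts=np.array(pts); f=lambda q:np.hypot(pts[:,0]-q[0],pts[:,1]-q[1])-q[2]
        s=least_squares(f,[635,y0,40],loss='soft_l1',f_scale=1); L.append(s.x); 
    print(cam,np.round(L,1)); C[cam]=np.array(L)
M=(C['scene'][:,:2]+C['side'][:,:2])/2
k=np.array([150,50,-50,-150.])
f=lambda q:(M-(np.array(q[:2])+k[:,None]*np.array([-np.sin(q[2]),np.cos(q[2])]))).ravel()
s=least_squares(f,[635,30,0]); print('row',s.x,np.round(s.fun,1)); 
print(np.round(np.array(s.x[:2])+k[:,None]*np.array([-np.sin(s.x[2]),np.cos(s.x[2])]),1))
T={'mill':(425,79,26,15,128),'jarlid':(421,287,32.5,98,110),'jarbody':(421,287,31,10,92),'shaker':(458,-101,25,10,85),'tin':(423,-246,29,10,52),'purple':(538,-240,29,10,52),'green':(440,-374,29,10,52)}
for n,(x,y,r,a,b) in T.items():
    al=[]
    for cam in ("scene","side"):
        z=np.load(f"{cam}0.npz"); ci=arm.camera_info(cam); W=cloud(ci,z['d'])
        P=W[(z['d']>0)&(np.hypot(W[...,0]-x,W[...,1]-y)<r+12)&(W[...,2]>a)&(W[...,2]<b)]
        if len(P)>20:
            c,e=circ(P,r); print(n,cam,len(P),np.round(c,1),round(e,1)); al.append(P)
    c,e=circ(np.vstack(al),r); print('   both',np.round(c,1),round(e,1))
```

```text
scene [[ 634.7  182.6   38.9]
 [ 631.3   82.1   39. ]
 [ 627.8  -17.6   38.7]
 [ 625.4 -117.8   38.6]]
side [[ 633.5  181.    37.1]
 [ 630.3   80.9   37.8]
 [ 627.6  -18.4   37.9]
 [ 624.9 -118.1   38.8]]
row [ 6.29442417e+02  3.18406579e+01 -2.98061763e-02] [ 0.2  0.1 -0.1 -0.3 -0.2  0.1  0.2  0.2]
[[ 633.9  181.8]
 [ 630.9   81.8]
 [ 628.   -18.1]
 [ 625.  -118.1]]
mill scene 573 [425.6  79.7] 1.8
mill side 172 [428.8  31.5] 7.8
   both [425.6  79.3] 2.0
jarlid scene 281 [419.  285.4] 9.4
   both [419.  285.4] 9.4
jarbody scene 567 [420.3 286.5] 1.5
   both [420.3 286.5] 1.5
shaker scene 300 [ 458.7 -100.4] 2.2
shaker side 375 [ 458.4 -100.4] 1.9
   both [ 458.5 -100.4] 2.0
tin scene 173 [ 422.8 -246.3] 2.7
tin side 252 [ 423.2 -246. ] 1.4
   both [ 423.  -246.1] 2.0
purple scene 188 [ 538.7 -239.9] 2.5
purple side 246 [ 538.  -239.6] 1.3
   both [ 538.3 -239.7] 2.0
green scene 159 [ 440.  -373.9] 3.0
green side 281 [ 439.8 -374.3] 1.1
   both [ 439.8 -374.2] 2.0
```

Fits agree to about 1 mm. The kettle is at y<0, so the mill goes to pad4 (625,-118), the jar to pad3 (628,-18), the shaker to pad2 (631,82) and the tin to pad1 (634,182). I start with the mill at (425.6, 79.3).

Request:
play_rows:
  motion: [100, 1.5, 5.8, 0, 0, 0, 10, 100, 3, 11.6, 0, 0, 0, 20, 100, 4.5, 17.4, 0, 0, 0, 30, 100, 6, 23.2, 0, 0, 0, 40, 100, 7.5, 29, 0, 0, 0, 50]

```text
clock: 2.52
position: [336.8, -276.0, 231.6]
ee_rot: [-0.609, 0.793, -0.001, 0.0]
contact_force: [0.6, 0.5, -0.1]
gripper_width: 85.5
```

Request:
play_rows:
  motion: [100, 1.5, 5.8, 0, 0, 0, 7, 100, 3, 11.6, 0, 0, 0, 15.3, 100, 4.5, 17.4, 0, 0, 0, 15.3, 100, 6, 23.2, 0, 0, 0, 15.3, 100, 7.5, 29, 0, 0, 0, 15.3]

```text
clock: 3.15
position: [411.8, 14.5, 231.9]
ee_rot: [0.708, -0.707, 0.0, -0.001]
contact_force: [0.5, -0.4, 0.0]
gripper_width: 85.5
```

Request:
play_rows:
  motion: [100, 0.5, 3.5, 0, 0, 0, 0, 100, 1.4, 6.7, 0, 0, 0, 0, 100, 1.4, 6.7, 0, 0, 0, 0]

```text
clock: 3.52
position: [426.1, 81.1, 231.4]
ee_rot: [0.708, -0.706, 0.0, -0.0]
contact_force: [-0.8, 0.0, 0.1]
gripper_width: 85.5
```

Request:
play_rows:
  motion: [100, 0, 0, -4, 0, 0, 0, 100, 0, 0, -8, 0, 0, 0, 100, 0, 0, -11, 0, 0, 0, 100, 0, 0, -13, 0, 0, 0, 100, 0, 0, -14.5, 0, 0, 0]

```text
clock: 4.15
position: [425.1, 78.4, 85.6]
ee_rot: [-0.707, 0.707, 0.0, -0.001]
contact_force: [-0.0, 0.5, 0.1]
gripper_width: 85.2
```

Request:
play_rows:
  motion: [0, 0, 0, 0, 0, 0, 0, 0, 0, 0, 0, 0, 0, 0, 0, 0, 0, 0, 0, 0, 0, 0, 0, 0, 0, 0, 0, 0, 0, 0, 0, 0, 0, 0, 0]

```text
clock: 4.78
position: [426.3, 79.6, 87.3]
ee_rot: [0.708, -0.707, 0.0, -0.001]
contact_force: [-0.4, -1.2, 6.2]
gripper_width: 50.7
```

Request:
play_rows:
  motion: [0, 0, 0, 1, 0, 0, 0, 0, 0, 0, 3, 0, 0, 0, 0, 0, 0, 6, 0, 0, 0, 0, 0, 0, 9, 0, 0, 0, 0, 0, 0, 11, 0, 0, 0]

```text
clock: 5.4
position: [425.2, 79.5, 197.6]
ee_rot: [0.707, -0.707, -0.0, -0.001]
contact_force: [0.5, -0.0, -2.3]
gripper_width: 50.8
```

Request:
play_rows:
  motion: [0, 2, -2, 0, 0, 0, 0, 0, 5, -5, 0, 0, 0, 0, 0, 8.5, -8.5, 0, 0, 0, 0, 0, 12, -12, 0, 0, 0, 0, 0, 15.5, -15.5, 0, 0, 0, 0]

```text
clock: 6.02
position: [580.9, -76.5, 195.9]
ee_rot: [0.707, -0.707, -0.001, 0.0]
contact_force: [1.2, 0.3, -1.8]
gripper_width: 50.9
```

Request:
play_rows:
  motion: [0, 2.5, -2.4, 0, 0, 0, 0, 0, 4.4, -4.2, 0, 0, 0, 0, 0, 4.4, -4.2, 0, 0, 0, 0, 0, 4.4, -4.2, -2, 0, 0, 0, 0, 4.4, -4.2, -5, 0, 0, 0]

```text
clock: 6.65
position: [624.3, -116.9, 146.6]
ee_rot: [0.707, -0.707, 0.0, -0.001]
contact_force: [0.0, 0.0, -3.1]
gripper_width: 50.8
```

Request:
play_rows:
  motion: [0, 0, 0, -2, 0, 0, 0, 0, 0, 0, -3.2, 0, 0, 0, 0, 0, 0, -3.8, 0, 0, 0, 0, 0, 0, -4.1, 0, 0, 0, 0, 0, 0, -4.2, 0, 0, 0]

```text
clock: 7.28
position: [624.9, -117.6, 104.8]
ee_rot: [0.707, -0.707, 0.0, -0.0]
contact_force: [0.3, -0.3, -2.4]
gripper_width: 51.3
```

```bash
cat > chk.py <<'E'
from h import *
import sys
def look(tag,x,y,r,a,b):
    for cam in ("scene","side"):
        im,d=arm.get_image(cam); cv2.imwrite(f"pics/{cam}_{tag}.png",im[:,:,::-1])
        ci=arm.camera_info(cam); W=cloud(ci,d)
        P=W[(d>0)&(np.hypot(W[...,0]-x,W[...,1]-y)<r+12)&(W[...,2]>a)&(W[...,2]<b)]
        for lo,hi in ((a,(a+b)/2),((a+b)/2,b)):
            Q=P[(P[:,2]>lo)&(P[:,2]<hi)]
            if len(Q)>15:
                c,e=circ(Q,r); print(cam,lo,hi,len(Q),np.round(c,1),round(e,1))
    print(arm.read_state()['position'],arm.read_state()['contact_force'])
E
python3 -c "
from chk import *
look('mill1',625,-118,26,22,95)"
```

```text
scene 22 58.5 163 [ 624.4 -117. ] 1.9
scene 58.5 95 181 [ 624.2 -117.2] 2.0
side 22 58.5 176 [ 623.6 -116.7] 1.7
side 58.5 95 184 [ 623.2 -116.7] 1.8
[ 624.85693597 -117.61375469  104.82883555] [-0.70161281 -0.37607995 -2.47022795]
```

Upright and within 2 mm of pad4's centre. I lower the last bit and release gently.

Request:
play_rows:
  motion: [0, 0, 0, -0.1, 0, 0, 0, 0, 0, 0, -0.2, 0, 0, 0, 0, 0, 0, -0.2, 0, 0, 0]

```text
clock: 7.75
position: [624.9, -117.7, 103.3]
ee_rot: [0.707, -0.707, 0.0, -0.0]
contact_force: [-1.3, -0.3, 3.3]
gripper_width: 50.6
```

Request:
play_rows:
  motion: [40, 0, 0, 0, 0, 0, 0, 70, 0, 0, 0, 0, 0, 0, 100, 0, 0, 0, 0, 0, 0, 100, 0, 0, 0, 0, 0, 0, 100, 0, 0, 0, 0, 0, 0]

```text
clock: 8.38
position: [624.6, -117.6, 102.1]
ee_rot: [0.707, -0.707, -0.0, 0.0]
contact_force: [0.9, 0.5, 0.5]
gripper_width: 85.7
```

Request:
play_rows:
  motion: [100, 0, 0, 1, 0, 0, 0, 100, 0, 0, 3, 0, 0, 0, 100, 0, 0, 7, 0, 0, 0, 100, 0, 0, 11, 0, 0, 0, 100, 0, 0, 13, 0, 0, 0]

```text
clock: 9.0
position: [625.6, -117.8, 236.2]
ee_rot: [0.707, -0.707, 0.002, -0.002]
contact_force: [1.2, 0.1, -0.8]
gripper_width: 85.3
```

Request:
play_rows:
  motion: [100, -1.5, 3, 0, 0, 0, 0, 100, -4, 8, 0, 0, 0, 0, 100, -6.5, 13, 0, 0, 0, 0, 100, -9, 18, 0, 0, 0, 0, 100, -11.5, 23, 0, 0, 0, 0]

```text
clock: 9.62
position: [508.8, 113.8, 233.4]
ee_rot: [0.707, -0.707, 0.0, -0.001]
contact_force: [0.9, 1.1, 0.0]
gripper_width: 85.2
```

Request:
play_rows:
  motion: [100, -2.5, 5, 0, 0, 0, 0, 100, -5, 10, 0, 0, 0, 0, 100, -7.5, 15, 0, 0, 0, 0, 100, -8.9, 17.4, 0, 0, 0, 0, 100, -8.9, 17.4, -2, 0, 0, 0]

```text
clock: 10.25
position: [420.6, 289.2, 214.5]
ee_rot: [0.709, -0.705, -0.0, -0.003]
contact_force: [-0.8, -0.2, 0.7]
gripper_width: 85.3
```

Request:
play_rows:
  motion: [100, 0, 0, -4, 0, 0, 0, 100, 0, 0, -8, 0, 0, 0, 100, 0, 0, -12, 0, 0, 0, 100, 0, 0, -14.5, 0, 0, 0, 100, 0, 0, -15.6, 0, 0, 0]

```text
clock: 10.88
position: [420.4, 286.2, 55.6]
ee_rot: [0.707, -0.707, 0.0, 0.001]
contact_force: [0.2, 0.2, 0.3]
gripper_width: 85.5
```

Request:
play_rows:
  motion: [0, 0, 0, 0, 0, 0, 0, 0, 0, 0, 0, 0, 0, 0, 0, 0, 0, 0, 0, 0, 0, 0, 0, 0, 0, 0, 0, 0, 0, 0, 0, 0, 0, 0, 0]

```text
clock: 11.5
position: [420.9, 286.9, 57.5]
ee_rot: [0.708, -0.707, -0.0, -0.001]
contact_force: [-3.1, -0.8, 5.9]
gripper_width: 62.7
```

Request:
play_rows:
  motion: [0, 0, 0, 1, 0, 0, 0, 0, 0, 0, 3, 0, 0, 0, 0, 0, 0, 5.5, 0, 0, 0, 0, 0, 0, 8, 0, 0, 0, 0, 0, 0, 9, 0, 0, 0]

```text
clock: 12.12
position: [420.8, 286.7, 147.4]
ee_rot: [0.707, -0.707, -0.0, -0.001]
contact_force: [-0.6, -0.6, -4.2]
gripper_width: 62.7
```

Request:
play_rows:
  motion: [0, 2, -2, 0, 0, 0, 0, 0, 5, -6, 0, 0, 0, 0, 0, 8, -10.5, 0, 0, 0, 0, 0, 11, -15, 0, 0, 0, 0, 0, 14, -19.5, 0, 0, 0, 0]

```text
clock: 12.75
position: [560.6, 89.8, 145.1]
ee_rot: [0.707, -0.707, -0.001, 0.001]
contact_force: [0.8, 0.6, -4.2]
gripper_width: 62.5
```

Request:
play_rows:
  motion: [0, 3, -4.2, 0, 0, 0, 0, 0, 5.5, -8.4, 0, 0, 0, 0, 0, 6.7, -10.9, 0, 0, 0, 0, 0, 6.7, -10.9, -2, 0, 0, 0, 0, 6.7, -10.9, -4, 0, 0, 0]

```text
clock: 13.38
position: [626.7, -18.4, 104.2]
ee_rot: [-0.707, 0.708, 0.001, -0.001]
contact_force: [-0.2, 0.1, -4.7]
gripper_width: 62.8
```

Request:
play_rows:
  motion: [0, 0, 0, -1.5, 0, 0, 0, 0, 0, 0, -2.5, 0, 0, 0, 0, 0, 0, -3, 0, 0, 0, 0, 0, 0, -3.2, 0, 0, 0, 0, 0, 0, -3.2, 0, 0, 0]

```text
clock: 14.0
position: [627.9, -17.5, 74.8]
ee_rot: [0.707, -0.707, 0.0, -0.0]
contact_force: [0.3, -0.4, -3.5]
gripper_width: 62.3
```

```bash
python3 -c "
from chk import *
look('jar1',628,-18,31,22,70)
look('jar1',625,-118,26,22,140)"
```

```text
scene 22 46.0 144 [625.6 -17.7] 1.5
scene 46.0 70 141 [625.7 -17.4] 1.9
side 22 46.0 88 [624.2 -17.7] 1.8
side 46.0 70 78 [625.2 -18.6] 1.9
[627.99100954 -17.51326422  74.9706905 ] [ 1.32372606 -1.06813759 -4.45466072]
scene 22 81.0 87 [ 624.6 -116.3] 1.5
scene 81.0 140 48 [ 625.5 -118.1] 2.0
side 22 81.0 286 [ 623.9 -116.8] 1.6
side 81.0 140 308 [ 623.7 -117. ] 1.7
[627.84945863 -17.54378885  74.86285292] [-0.39669848 -0.6399312  -4.15865321]
```

Request:
play_rows:
  motion: [0, 0, 0, -0.1, 0, 0, 0, 0, 0, 0, -0.2, 0, 0, 0, 0, 0, 0, -0.2, 0, 0, 0]

```text
clock: 14.58
position: [627.9, -17.9, 73.7]
ee_rot: [0.707, -0.707, 0.001, -0.0]
contact_force: [-3.3, -0.2, 4.3]
gripper_width: 62.5
```

Request:
play_rows:
  motion: [60, 0, 0, 0, 0, 0, 0, 80, 0, 0, 0, 0, 0, 0, 100, 0, 0, 0, 0, 0, 0, 100, 0, 0, 0, 0, 0, 0, 100, 0, 0, 0, 0, 0, 0]

```text
clock: 15.2
position: [627.7, -17.5, 72.2]
ee_rot: [0.707, -0.707, 0.0, -0.0]
contact_force: [-0.5, -0.4, 0.8]
gripper_width: 85.6
```

Request:
play_rows:
  motion: [100, 0, 0, 1, 0, 0, 0, 100, 0, 0, 3, 0, 0, 0, 100, 0, 0, 7, 0, 0, 0, 100, 0, 0, 11, 0, 0, 0, 100, 0, 0, 13, 0, 0, 0]

```text
clock: 15.82
position: [628.7, -17.5, 206.2]
ee_rot: [0.707, -0.707, 0.002, -0.002]
contact_force: [-0.6, 0.7, -0.1]
gripper_width: 85.1
```

Request:
play_rows:
  motion: [100, -2.5, -1.2, 0, 0, 0, 0, 100, -7, -3.4, 0, 0, 0, 0, 100, -12, -5.9, 0, 0, 0, 0, 100, -16.9, -8.3, 0, 0, 0, 0, 100, -16.9, -8.3, -2, 0, 0, 0]

```text
clock: 16.45
position: [456.7, -101.8, 184.7]
ee_rot: [-0.707, 0.707, -0.002, 0.002]
contact_force: [0.3, -0.8, -0.1]
gripper_width: 85.2
```

Request:
play_rows:
  motion: [100, 0, 0, -4, 0, 0, 0, 100, 0, 0, -8, 0, 0, 0, 100, 0, 0, -11.5, 0, 0, 0, 100, 0, 0, -13.2, 0, 0, 0, 100, 0, 0, -13.7, 0, 0, 0]

```text
clock: 17.08
position: [458.5, -100.7, 44.9]
ee_rot: [0.707, -0.707, -0.0, 0.0]
contact_force: [-0.7, 0.3, 1.1]
gripper_width: 85.4
```

Request:
play_rows:
  motion: [0, 0, 0, 0, 0, 0, 0, 0, 0, 0, 0, 0, 0, 0, 0, 0, 0, 0, 0, 0, 0, 0, 0, 0, 0, 0, 0, 0, 0, 0, 0, 0, 0, 0, 0]

```text
clock: 17.7
position: [459.6, -100.6, 46.6]
ee_rot: [0.708, -0.707, 0.001, -0.001]
contact_force: [-0.5, 0.7, 6.1]
gripper_width: 48.9
```

Request:
play_rows:
  motion: [0, 0, 0, 1, 0, 0, 0, 0, 0, 0, 3, 0, 0, 0, 0, 0, 0, 5.5, 0, 0, 0, 0, 0, 0, 8, 0, 0, 0, 0, 0, 0, 9, 0, 0, 0]

```text
clock: 18.32
position: [459.0, -100.5, 136.8]
ee_rot: [0.707, -0.707, 0.001, -0.001]
contact_force: [-0.5, 0.2, -1.5]
gripper_width: 48.5
```

Request:
play_rows:
  motion: [0, 0, 2.5, 0, 0, 0, 0, 0, 0, 7, 0, 0, 0, 0, 0, 0, 12, 0, 0, 0, 0, 0, 0, 16.5, 0, 0, 0, 0, 0, 2.5, 18.3, 0, 0, 0, 0]

```text
clock: 18.95
position: [482.0, 84.2, 134.9]
ee_rot: [0.708, -0.706, -0.001, 0.001]
contact_force: [0.4, -1.2, -1.5]
gripper_width: 49.1
```

Request:
play_rows:
  motion: [0, 4.5, 0, 0, 0, 0, 0, 0, 9, 0, 0, 0, 0, 0, 0, 13, 0, 0, 0, 0, 0, 0, 14.7, 0, -2, 0, 0, 0, 0, 14.7, 0, -4, 0, 0, 0]

```text
clock: 19.58
position: [631.1, 82.1, 93.3]
ee_rot: [-0.707, 0.707, 0.001, -0.001]
contact_force: [-0.6, -0.3, -2.1]
gripper_width: 48.7
```

Request:
play_rows:
  motion: [0, 0, 0, -1.5, 0, 0, 0, 0, 0, 0, -2.5, 0, 0, 0, 0, 0, 0, -3, 0, 0, 0, 0, 0, 0, -3.2, 0, 0, 0, 0, 0, 0, -3.2, 0, 0, 0]

```text
clock: 20.2
position: [630.8, 82.5, 63.9]
ee_rot: [0.707, -0.707, 0.0, -0.0]
contact_force: [0.6, 0.5, -2.1]
gripper_width: 49.2
```

```bash
python3 -c "
from chk import *
look('sh1',631,82,25,22,70)
look('sh1',628,-18,31,22,90)"
```

```text
scene 22 46.0 116 [629.9  82.3] 1.6
scene 46.0 70 118 [630.   82.4] 1.5
side 22 46.0 40 [629.3  81.3] 1.9
side 46.0 70 41 [628.6  80.3] 2.2
[630.91997309  82.53820426  63.98562571] [ 0.49734441  0.37001586 -1.39551222]
scene 22 56.0 102 [675.6  11.5] 5.3
scene 56.0 90 51 [625.5 -17.9] 1.2
side 22 56.0 112 [624.4 -19.2] 1.9
side 56.0 90 122 [624.6 -19.4] 2.1
[630.83037445  82.48889878  63.8265256 ] [ 0.18085461 -0.4527813  -0.66660715]
```

Request:
play_rows:
  motion: [0, 0, 0, -0.1, 0, 0, 0, 0, 0, 0, -0.2, 0, 0, 0, 0, 0, 0, -0.2, 0, 0, 0]

```text
clock: 20.78
position: [630.8, 82.5, 62.6]
ee_rot: [0.708, -0.707, 0.0, -0.0]
contact_force: [-2.6, 0.0, 5.6]
gripper_width: 48.8
```

Request:
play_rows:
  motion: [50, 0, 0, 0, 0, 0, 0, 75, 0, 0, 0, 0, 0, 0, 100, 0, 0, 0, 0, 0, 0, 100, 0, 0, 0, 0, 0, 0, 100, 0, 0, 0, 0, 0, 0]

```text
clock: 21.4
position: [630.6, 82.4, 61.1]
ee_rot: [0.707, -0.707, -0.0, 0.0]
contact_force: [0.2, 0.2, -0.3]
gripper_width: 85.1
```

Request:
play_rows:
  motion: [100, 0, 0, 1, 0, 0, 0, 100, 0, 0, 3, 0, 0, 0, 100, 0, 0, 7, 0, 0, 0, 100, 0, 0, 11, 0, 0, 0, 100, 0, 0, 12, 0, 0, 0]

```text
clock: 22.02
position: [632.3, 82.8, 185.6]
ee_rot: [0.708, -0.707, 0.002, -0.003]
contact_force: [-0.1, 0.6, -0.4]
gripper_width: 85.3
```

Request:
play_rows:
  motion: [100, -3, -1, 0, 0, 0, 0, 100, -8, -4, 0, 0, 0, 0, 100, -12, -8.5, 0, 0, 0, 0, 100, -15, -13.5, 0, 0, 0, 0, 100, -17.5, -18.5, 0, 0, 0, 0]

```text
clock: 22.65
position: [453.8, -103.8, 181.3]
ee_rot: [0.708, -0.707, -0.0, 0.0]
contact_force: [0.9, -0.6, 0.5]
gripper_width: 85.1
```

Request:
play_rows:
  motion: [100, -1.5, -5, 0, 0, 0, 0, 100, -2.5, -10, 0, 0, 0, 0, 100, -3.3, -14.3, 0, 0, 0, 0, 100, -3.3, -14.3, -1, 0, 0, 0, 100, -3.3, -14.3, -4, 0, 0, 0]

```text
clock: 23.28
position: [423.2, -246.0, 141.6]
ee_rot: [-0.707, 0.707, -0.001, 0.001]
contact_force: [0.1, 0.7, -0.8]
gripper_width: 85.1
```

```bash
python3 -c "
from chk import *
look('tin0',423,-246,29,10,52)
im,d=arm.get_image('wrist'); cv2.imwrite('pics/wrist_tin.png',im[:,:,::-1])"
```

```text
scene 10 31.0 91 [ 423.5 -246.4] 2.7
scene 31.0 52 82 [ 423.7 -246.4] 2.6
side 10 31.0 121 [ 423.3 -246.2] 1.4
side 31.0 52 124 [ 422.6 -246.1] 1.2
[ 419.87508936 -244.37415847  138.16385569] [ 0.86986404 -0.04578144 -0.53428307]
```

View pics/wrist_tin.png

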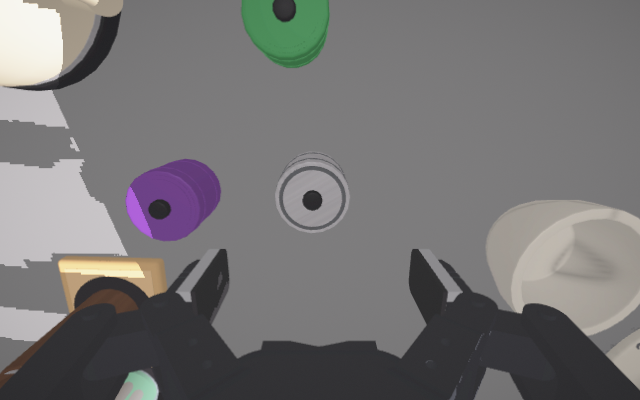

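The wrist view shows the steel tin at (312,200) centred between the jaws. The purple one (170,200), green one (287,20) and mug (560,270) are clear of the fingers. Descending.

Request:
play_rows:
  motion: [100, 0, 0, -3, 0, 0, 0, 100, 0, 0, -7, 0, 0, 0, 100, 0, 0, -10, 0, 0, 0, 100, 0, 0, -12, 0, 0, 0, 100, 0, 0, -12.5, 0, 0, 0]

```text
clock: 24.05
position: [422.9, -245.1, 16.0]
ee_rot: [0.708, -0.706, -0.0, 0.0]
contact_force: [0.3, 0.5, 0.1]
gripper_width: 85.5
```

Request:
play_rows:
  motion: [0, 0, 0, 0, 0, 0, 0, 0, 0, 0, 0, 0, 0, 0, 0, 0, 0, 0, 0, 0, 0, 0, 0, 0, 0, 0, 0, 0, 0, 0, 0, 0, 0, 0, 0]

```text
clock: 24.68
position: [423.9, -245.8, 17.9]
ee_rot: [0.708, -0.707, 0.001, -0.001]
contact_force: [-0.0, 2.1, 7.5]
gripper_width: 56.8
```

Request:
play_rows:
  motion: [0, 0, 0, 1, 0, 0, 0, 0, 0, 0, 3, 0, 0, 0, 0, 0, 0, 6, 0, 0, 0, 0, 0, 0, 9, 0, 0, 0, 0, 0, 0, 11, 0, 0, 0]

```text
clock: 25.3
position: [422.4, -245.6, 128.0]
ee_rot: [0.707, -0.707, 0.001, -0.0]
contact_force: [-0.2, 1.1, -2.3]
gripper_width: 56.7
```

Request:
play_rows:
  motion: [0, 0, 3, 0, 0, 0, 0, 0, 0, 8.5, 0, 0, 0, 0, 0, 0, 14, 0, 0, 0, 0, 0, 0, 19.5, 0, 0, 0, 0, 0, 0, 25, 0, 0, 0, 0]

```text
clock: 25.92
position: [421.8, 5.9, 126.7]
ee_rot: [0.707, -0.707, -0.0, -0.0]
contact_force: [0.9, 0.2, -2.3]
gripper_width: 56.9
```

Request:
play_rows:
  motion: [0, 1, 5, 0, 0, 0, 0, 0, 3, 10, 0, 0, 0, 0, 0, 6, 14.5, 0, 0, 0, 0, 0, 10, 17.8, 0, 0, 0, 0, 0, 14.5, 17.8, 0, 0, 0, 0]

```text
clock: 26.55
position: [568.2, 184.8, 126.5]
ee_rot: [0.709, -0.706, -0.0, -0.0]
contact_force: [1.0, 0.2, -3.2]
gripper_width: 56.5
```

Request:
play_rows:
  motion: [0, 4, 0, 0, 0, 0, 0, 0, 6.7, 0, 0, 0, 0, 0, 0, 6.7, 0, -2, 0, 0, 0, 0, 6.7, 0, -5, 0, 0, 0, 0, 6.7, 0, -7, 0, 0, 0]

```text
clock: 27.18
position: [633.2, 181.6, 54.6]
ee_rot: [-0.707, 0.707, 0.001, -0.002]
contact_force: [-0.9, 0.9, -2.9]
gripper_width: 56.8
```

Request:
play_rows:
  motion: [0, 0, 0, -1, 0, 0, 0, 0, 0, 0, -1.7, 0, 0, 0, 0, 0, 0, -2, 0, 0, 0, 0, 0, 0, -2.1, 0, 0, 0, 0, 0, 0, -2.1, 0, 0, 0]

```text
clock: 27.8
position: [634.8, 182.5, 35.9]
ee_rot: [0.707, -0.707, 0.0, -0.0]
contact_force: [-0.1, -0.0, -1.7]
gripper_width: 56.7
```

```bash
python3 -c "
from chk import *
look('tin1',634,182,29,20,66)
look('tin1',631,82,25,22,90)"
```

```text
scene 20 43.0 130 [634.  181.5] 2.0
scene 43.0 66 162 [634.8 181.6] 4.2
side 20 43.0 54 [632.6 179.3] 2.7
side 43.0 66 69 [631.5 180.4] 4.8
[634.83613999 182.53510777  35.84932501] [ 0.29102029 -0.76849394 -2.23975785]
scene 22 56.0 38 [630.2  82.9] 1.1
scene 56.0 90 76 [629.6  82.3] 1.7
side 22 56.0 59 [629.4  80.4] 2.0
side 56.0 90 65 [629.3  81.3] 2.3
[634.71815114 182.47076005  35.6699629 ] [-0.36099034 -0.46816747 -2.46566769]
```

Request:
play_rows:
  motion: [0, 0, 0, -0.1, 0, 0, 0, 0, 0, 0, -0.2, 0, 0, 0, 0, 0, 0, -0.2, 0, 0, 0]

```text
clock: 28.38
position: [634.6, 182.4, 34.0]
ee_rot: [0.707, -0.707, 0.0, -0.0]
contact_force: [-2.3, 0.6, 2.0]
gripper_width: 57.0
```

Request:
play_rows:
  motion: [55, 0, 0, 0, 0, 0, 0, 78, 0, 0, 0, 0, 0, 0, 100, 0, 0, 0, 0, 0, 0, 100, 0, 0, 0, 0, 0, 0, 100, 0, 0, 0, 0, 0, 0]

```text
clock: 29.0
position: [634.6, 182.4, 33.2]
ee_rot: [0.707, -0.707, -0.0, 0.0]
contact_force: [-0.5, 0.8, 0.4]
gripper_width: 85.5
```

Request:
play_rows:
  motion: [100, 0, 0, 1, 0, 0, 0, 100, 0, 0, 3, 0, 0, 0, 100, 0, 0, 7, 0, 0, 0, 100, 0, 0, 11, 0, 0, 0, 100, 0, 0, 16, 0, 0, 0]

```text
clock: 29.62
position: [634.1, 182.1, 194.7]
ee_rot: [0.707, -0.707, -0.0, 0.0]
contact_force: [0.9, 0.2, -0.2]
gripper_width: 85.6
```

Request:
play_rows:
  motion: [100, -4, 0, 3, 0, 0, 0, 100, -9, 0, 5, 0, 0, 0, 100, -14, 0, 5, 0, 0, 0, 100, -18, 0, 5, 0, 0, 0, 100, -18, 0, 5, 0, 0, 0]

```text
clock: 30.25
position: [452.6, 182.1, 244.9]
ee_rot: [0.708, -0.706, -0.0, -0.001]
contact_force: [0.4, 0.5, 0.3]
gripper_width: 85.4
```

```bash
python3 -c "
from chk import *
for t,a in (('mill',(625,-118,26,22,140)),('jar',(628,-18,31,22,106)),('shaker',(631,82,25,22,100)),('tin',(634,182,29,22,70))):
    print(t); look('end_'+t,*a)
for cam in ('scene','side'):
    ci=arm.camera_info(cam); im,d=arm.get_image(cam); W=cloud(ci,d); W0=cloud(ci,np.load(cam+'0.npz')['d'])
    for n,x,y,r,a,b in (('kettle',653,-405,80,25,150),('dabba',605,430,92,10,55)):
        for w in (W0,W):
            P=w[(np.hypot(w[...,0]-x,w[...,1]-y)<r+15)&(np.hypot(w[...,0]-x,w[...,1]-y)>r-25)&(w[...,2]>a)&(w[...,2]<b)]
            if len(P)>50: print(cam,n,len(P),circ(P,r))
"
```

```text
mill
scene 22 81.0 200 [ 624.3 -116.9] 2.1
scene 81.0 140 288 [ 624.3 -117.8] 2.0
side 22 81.0 292 [ 623.5 -116.8] 1.7
side 81.0 140 305 [ 623.4 -117.3] 1.9
[454.91495311 182.69116593 244.47475112] [ 0.53185838  0.19928417 -0.68261927]
jar
scene 22 64.0 206 [625.4 -17.6] 1.9
scene 64.0 106 255 [625.2 -18. ] 1.9
side 22 64.0 138 [624.6 -19. ] 2.0
side 64.0 106 153 [624.7 -19.6] 1.7
[455.46364819 182.64579594 243.65672791] [ 0.54308125 -1.22945511 -0.05554127]
shaker
scene 22 61.0 194 [630.3  82.5] 1.7
scene 61.0 100 206 [630.1  81.7] 1.9
side 22 61.0 69 [629.3  80.2] 1.6
side 61.0 100 98 [629.1  81.3] 2.1
[455.42347331 182.45258502 243.11173068] [-0.06969679 -1.21254981 -0.16045893]
tin
scene 22 46.0 154 [633.5 181.4] 1.4
scene 46.0 70 155 [633.7 181.3] 1.3
side 22 46.0 60 [632.5 180.2] 2.3
side 46.0 70 91 [631.1 182.9] 6.7
[455.18696423 182.39492986 242.90918481] [0.07130504 0.20102118 0.083516  ]
scene kettle 1610 (array([ 651.29527812, -414.54641746]), np.float64(4.913956915217094))
scene kettle 1605 (array([ 651.38110528, -414.37058519]), np.float64(4.838526476008227))
scene dabba 951 (array([600.19324262, 429.32476294]), np.float64(1.1084982895075775))
scene dabba 948 (array([600.19023397, 429.31647105]), np.float64(1.0855110988109495))
side kettle 2845 (array([ 657.80630958, -402.28303649]), np.float64(4.472277681998685))
side kettle 2836 (array([ 657.80103216, -402.18605627]), np.float64(4.495693330108917))
side dabba 479 (array([599.99186577, 432.88326543]), np.float64(3.0855722979670053))
```

View pics/scene_end_tin.png

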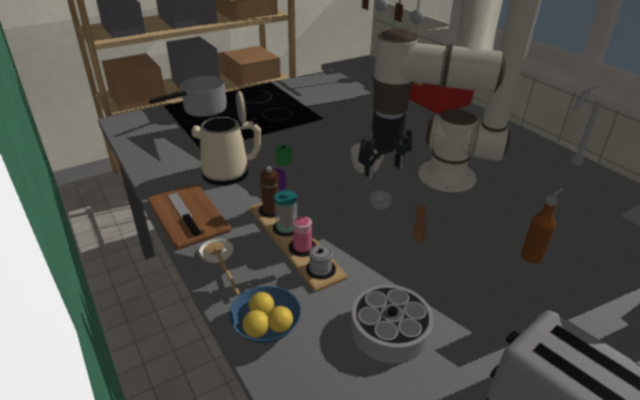

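The picture shows the mill (269,190), jar (286,212), shaker (302,236) and tin (320,262) upright on their pads, stepping down from the kettle. The gripper is clear of them at (385,150). Every object fit is within about 4 mm of its pad centre, and the kettle and dabba have not moved. Handing in.

```bash
python3 -c "
from bench import arm
print(arm.job_done()); print(arm.read_state()['clock'])"
```

```text
the job is handed in; nothing more can be done
None
the job is handed in; nothing more can be done
```

The job is handed in, at about 31 s of the 109 s allowed. The four containers stand in order of height: mill on pad4 (kettle end, y<0), jar on pad3, shaker on pad2 and steel tin on pad1 (dabba end). The green and purple look-alikes were not touched.

- **Containers:** in the last depth fits all four are upright and within about 4 mm of their pad centres (limit 14 mm). The gripper was open and well clear of them.
- **Tin:** the side camera's upper fit of the tin was noisy (6.7 mm residual, about 3 mm off). The scene camera agreed with the pad centre to within 1 mm.
- **Kettle and dabba:** before-and-after fits moved by less than 0.3 mm. The two cameras disagree by about 12 mm on the kettle's absolute position. I put that down to its handle and spout skewing the fit. The last side view had too few dabba points to fit, so only the scene camera confirms the dabba.
- **Verdict:** `job_done()` reported none.

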